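Clear the jammed candle dispenser with the muddler

TASK

Two refill candles have wedged at the bottom of the tip-up candle dispenser. Tip the tube fully upright, then push the wooden muddler down through its mouth until both candles have dropped into the dispenser's tray. Draw the muddler out again and leave it standing or lying on the cart top clear of the dispenser, with the tube still upright, and do not disturb the bottle, jars and glass standing around.

Things in the scene. Friction and masses are not known exactly. Their poses are not given: they have to be found in the camera images.
- dispenser: Candle dispenser, fixed on the cart: wooden tray 150 (x) by 100 (y) mm, rim 26 mm high, floor at z 8 mm; two steel cheeks 127 mm high, outer faces at y +-43, x -23 to +57 mm; a metal tube between them on a pivot along y through x 0, z 115 mm. A curved shoe at x +33 to +52 mm blocks the leaning tube's lower end; upright it is free over the tray. Origin: middle of the tray's underside, z up.
- tube (a joint): Tilt of the tube about its pivot: 0 = leaning 0.65 rad from upright, mouth towards the dispenser's -x (stop, as found); 0.65 = upright (stop). Draw the mouth over towards the dispenser's +x, best with fingertips put up to 25 mm into it (pushed flat from outside the rim sticks). It turns stiffly (0.12 N m, 3 to 6 N at the mouth) and stays where it is left.
- tube_mouth (a point): Centre of the tube's open upper end, 55 mm from the pivot along the tube; its z axis runs up the tube. Tube 55 mm outside, 49 mm inside, flared to 62 mm outside at the mouth, 90 mm long, open at both ends. Upright, the mouth is 170 mm above the cart top.
- tube_outlet (a point): Centre of the tube's open lower end, 35 mm from the pivot. Below it sprung steel tongues on the dispenser's +x and -x side narrow the opening to about 40 mm, lip ends 10 mm below this point, and hold the candles; they yield to a push of about 10 to 20 N. A candle falls free when its top is pushed 12 mm below this point.
- candle_low: Centre of the lower refill candle, a flat metal-cup candle 46 mm across and 26 mm high, wedged on the tongues inside the tube. Its z axis is its own axis.
- candle_up: Centre of the upper refill candle, the same kind, lying on the lower one inside the tube; its top is about 42 mm below the mouth.
- muddler: Eight-sided light-wood bar muddler, 155 mm long, 0.12 kg, lying on the cart, head roughly to the robot's right. Origin at its middle, on its axis (17 mm up when lying); x runs from foot to head. Foot 34 mm across flats, flat end, x -77.5 to -45 mm; waist 25 mm, x -27 to +25; head 34 mm, x +38 to +62, domed end at +77.5. It can stand on its foot.
- chilli_bottle: Slim sauce bottle with a yellow cap, 48 mm across, 183 mm high, bystander; origin at its underside.
- spice_a: Spice jar with a black cap, 41 mm across, 105 mm high, bystander; origin at its underside.
- honey_jar: Glass jar with a red lid, 62 mm across, 86 mm high, bystander; origin at its underside.
- tea_glass_b: Waisted tea glass, 64 mm across, 89 mm high, bystander; origin at its underside.

How it is judged:
By the outcome, as a careful person would: the job done as asked, in the order asked, and still so for the second after the job is handed in, with the robot touching nothing.
It also fails if it takes over 72 s, if anything falls off the work surface, if the arm or the gripper's body presses on something with over 40 N, if the wrist force passes 120 N, or if a joint passes its speed limit or range.

ROBOT

A 6-joint arm with a two-finger parallel gripper is mounted at the origin on the work surface; the furniture and walls round the work are solid. World frame = base frame: x ahead of the robot, y to its left, z up, the work surface at z = 0. Lengths are in mm, angles in rad, forces in N, time in s.
With the tool pointing down it reaches from about 275 to 1000 mm from the base axis. Payload 8.4 kg.
Tool frame: the origin (TCP) lies between the finger pads; the fingertips stand 22 mm ahead of it and the grasp point (between the pads) lies 3 mm ahead of it (r.nose_length is the z of the fingertips in the tool frame, in mm); z points along the fingers, y is the line along which they close (so a half turn about z gives the same grasp; the last joint's range is limited). The gripper opens to 85 mm and grips with 20 to 120 N. Pads are 22 mm wide; open, the fingers measure 114 mm over their backs; the gripper's body (76 mm by 85 mm) begins 54 mm behind the grasp point. The pads swing forward as they close: fully open they stand 13 mm farther back than shut.
Start: joints at [-1.171, 0.353, 1.633, -0, 1.155, -0.002], TCP at [244.421, -575.227, 253.281] pointing down, gripper open.
Joint ranges: [-2.63, 2.63], [-0.92, 2.1], [0.06, 2.66], [-1.3, 4.44], [0, 2.69], [-3.02, 3.02]. Speed limits (rad/s): [2.22, 2.22, 2.79, 3.14, 3.14, 3.14].

INTERFACE

Orientations are given as [roll, pitch, yaw] about the fixed x, y, z axes, in that order (R = Rz(yaw) Ry(pitch) Rx(roll)).
In Python, from rig import r gives the robot as it stands.
- The arm moves only by the tool steer_hand, called after "Request:" as name(argument=value, ...) on one line, values as JSON. Schema: {"type":"object","properties":{"moves":{"type":"object","properties":{"ticks":{"type":"array","items":{"type":"array","items":{"type":"number"},"minItems":7,"maxItems":7},"minItems":1,"maxItems":5}},"additionalProperties":false,"required":["ticks"]},"squeeze":{"type":"number"},"only":{"type":"string"},"quiet":{"type":"boolean"},"lines":{"type":"string"}},"required":["moves"],"additionalProperties":false}. moves is an object whose key "ticks" holds a list of rows, 1 to 5 of them, each of 7 numbers: a rotation vector rx, ry, rz in units of 0.2 rad, then dx, dy, dz in units of 20 mm, then the opening from 0.0 (shut) to 1.0 (fully open); each row shifts and turns the commanded pose from where the row before left it, along the tool's axes as they then stand; what a row does not reach is not made up. A row lasts 1/12 s, in which the tool goes at most 41.7 mm and 0.125 rad, less where a joint would pass 70% of its speed; a pose out of reach is approached as far as the arm can. The fingers move at their own pace and stop on an object; squeeze is the grip in N (left out, the last holds). Time passes only in rows, so rows that do not move let the fingers close. The tool returns the time, the measured TCP pose, the force, the opening and the grip force at its end. only (a regular expression) keeps the lines of the reply that match it, lines (a string "A,B") keeps lines A to B, and quiet returns only ok. Input that does not fit is refused with a message, and nothing moves.
- r.sense(): the state, without advancing time (a new reading comes with each control period).
- r.grab_frame(name): name is "scene" or "side" or "wrist"; returns the picture (400x640x3 uint8, red, green, blue); there is no depth.
- r.camera_params(name): a dict with "fx", "fy", "cx", "cy" (pixels), "rvec" (rotation vector, rad) and "tvec" (3), from world to camera coordinates, as OpenCV has them. Camera axes: x right, y down, z forward; pixel columns grow to the right and rows downward; lengths in mm; the calibration is good to about 2 mm. The wrist camera is an equidistant fisheye: a pixel r from the principal point sees the ray r / f radians off the axis. A picture is of the moment at which its call begins: read the wrist's pose just before it. camera_params takes no time and is no camera call; for the wrist camera it gives the pose at the moment of the call.
- r.sign_off(): hands the job in; it is judged then, once.
The state is a dict: "clock": time; "qpos": joint angles; "qvel": joint speeds; "joint_efforts": joint torques, N m; "eef_pos": TCP position; "tcp_rot": TCP orientation; "contact_force": force on the tool from outside, world axes, zero at the start; "wrist_torque": the same for the moment, N m; "opening": opening from 0.0 (shut) to 1.0 (fully open); "grasp_force": force on a finger pad.
Only numpy, scipy, OpenCV 4.12 (cv2) and the standard library are available. Lean on these libraries where they do the work, as an engineer would, in place of code of your own. Each camera call takes 0.05 s, during which the arm holds its last target. There are 200 camera calls.

## Working session

There is one attempt and no reset: what is moved stays moved. The work goes in short steps, Python scripts to look and compute and a tool call to move; the robot and the scene stay as the last step left them, time stands still between calls to the robot, and variables do not carry over. Pictures are saved under pics/ and viewed, at most 10 in all, crops included, and the job is handed in when it is done.

```bash
ls; mkdir -p pics; python3 - <<'E'
from rig import r
import cv2
for n in ["scene","side","wrist"]:
    p=r.camera_params(n); print(n,p)
    cv2.imwrite(f"pics/{n}0.png",r.grab_frame(n)[:,:,::-1])
print(r.sense())
E
```

```text
pics
rig.py
scene {'fx': 364.653291665728, 'fy': 364.653291665728, 'cx': 315.05688368874826, 'cy': 202.0905916693386, 'rvec': array([ 0.8267345 , -2.2697239 ,  1.40035273]), 'tvec': array([427.44413113, 258.23933151, 826.37033355])}
side {'fx': 399.3349678035818, 'fy': 399.3349678035818, 'cx': 324.0706102837584, 'cy': 199.1838478839204, 'rvec': array([ 0.03646124,  2.82374892, -1.33404157]), 'tvec': array([ 548.52273975,   64.02907018, 1354.53797019])}
wrist {'fx': 309.70691628693146, 'fy': 309.70691628693146, 'cx': 323.4433819595447, 'cy': 201.48080083439075, 'rvec': array([-2.40926267,  1.59531082,  0.23650213]), 'tvec': array([-625.08518826,  -36.51680145,  380.05681802])}
{'clock': 0.15, 'qpos': array([-1.17135337e+00,  3.53498363e-01,  1.63394044e+00, -8.96710165e-06,
        1.15522097e+00, -2.43671898e-03]), 'qvel': array([ 0.00025711, -0.00143321, -0.00137256, -0.00035986,  0.00032811,
        0.00059261]), 'joint_efforts': array([-5.57613530e-04, -6.05637074e+01, -3.42340386e+01, -1.80825086e-04,
        6.08750997e-03,  6.26722704e-05]), 'eef_pos': array([ 244.31430127, -574.90606944,  252.73810683]), 'tcp_rot': array([-3.14052551e+00,  5.59969115e-06,  4.01883304e-01]), 'contact_force': array([0.90979508, 0.82511938, 0.41633629]), 'wrist_torque': array([ 0.07176698, -0.03718974,  0.01151081]), 'grasp_force': 0.0, 'opening': 1.0030349866542807}
```
View pics/scene0.png

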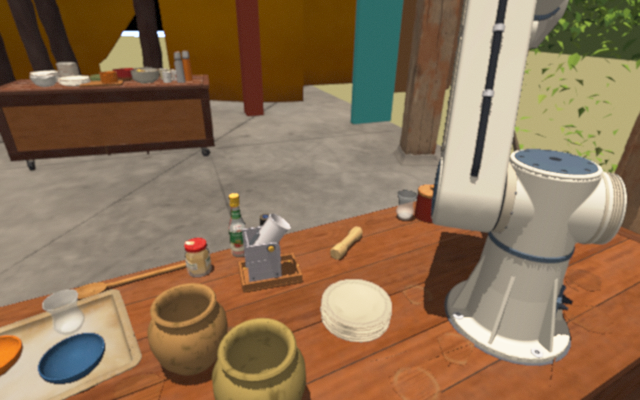

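View pics/side0.png

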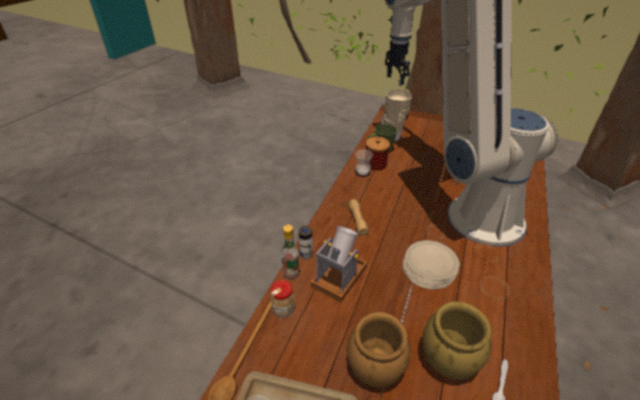

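View pics/wrist0.png

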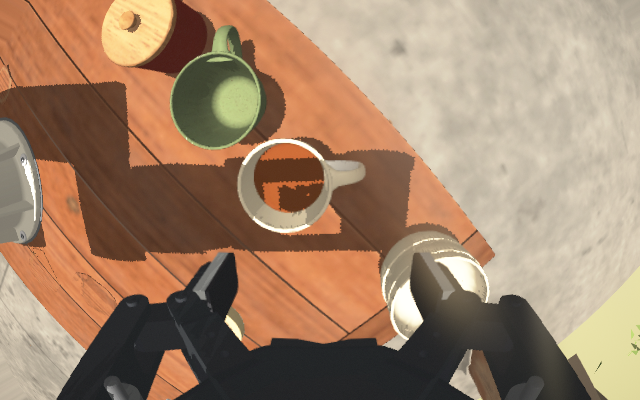

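The scene view shows the dispenser near (270,262) with its leaning tube mouth at about (278,228), and the muddler at about (347,243). The side view shows the dispenser near (340,268) and the muddler at about (358,217). The wrist view shows only mugs, so I need to move it.

```bash
cat > h.py <<'E'
import numpy as np, cv2
from scipy.spatial.transform import Rotation as R
def ray(p,uv,fish=False):
    M=R.from_rotvec(p["rvec"]).as_matrix(); t=np.array(p["tvec"]); uv=np.array(uv,float)
    a=(uv-[p["cx"],p["cy"]])/[p["fx"],p["fy"]]
    if fish:
        th=np.hypot(*a); d=np.r_[a/max(th,1e-9)*np.sin(th),np.cos(th)]
    else: d=np.r_[a,1]; d/=np.linalg.norm(d)
    return -M.T@t, M.T@d
def plane(p,uv,z,fish=False):
    c,d=ray(p,uv,fish); return c+d*(z-c[2])/d[2]
def tri(*rs):
    A=0;b=0
    for c,d in rs:
        P=np.eye(3)-np.outer(d,d); A=A+P; b=b+P@c
    x=np.linalg.solve(A,b); return x,[round(float(np.linalg.norm((np.eye(3)-np.outer(d,d))@(x-c))),1) for c,d in rs]
def proj(p,X,fish=False):
    M=R.from_rotvec(p["rvec"]).as_matrix(); v=M@np.array(X,float)+p["tvec"]
    if fish:
        rr=np.hypot(v[0],v[1]); th=np.arctan2(rr,v[2]); a=v[:2]/rr*th
    else: a=v[:2]/v[2]
    return a*[p["fx"],p["fy"]]+[p["cx"],p["cy"]]
E
python3 - <<'E'
from rig import r
from h import *
np.set_printoptions(precision=1,suppress=True)
s=r.camera_params("scene");d=r.camera_params("side")
print(-R.from_rotvec(s["rvec"]).as_matrix().T@s["tvec"],-R.from_rotvec(d["rvec"]).as_matrix().T@d["tvec"])
for n,a,b in [("bottlecap",(234,199),(289,229)),("mouth",(278,228),(345,232)),("honeylid",(195,243),(283,286))]:
    print(n,*tri(ray(s,a),ray(d,b)))
for a in [(357,233),(336,252),(270,287),(300,283),(238,262)]: print(a,plane(s,a,17 if a[0]>330 else 13))
for b in [(352,203),(362,232),(312,287),(341,299),(366,264)]: print(b,plane(d,b,17 if b[1]<240 else 13))
i=cv2.imread("pics/scene0.png")[180:300,170:380]; j=cv2.imread("pics/side0.png")[190:320,250:400]
a=cv2.resize(i,None,fx=3.8,fy=3.8,interpolation=3)[:,:800];cv2.imwrite("pics/a.png",a)
cv2.imwrite("pics/b.png",cv2.resize(j,None,fx=4.5,fy=4.5,interpolation=3))
E
```

```text
[-62.9 754.3 599.5] [583.4 989.3 905.9]
bottlecap [649.4 222.6 171.6] [2.5, 2.5]
mouth [498.8 208.9 138.8] [6.3, 6.3]
honeylid [663.7 344.9  88.6] [2.8, 2.8]
(357, 233) [438.4 -58.1  17. ]
(336, 252) [426.7  64.1  17. ]
(270, 287) [463.3 283.   13. ]
(300, 283) [417.7 224.6  13. ]
(238, 262) [601.9 267.5  13. ]
(352, 203) [450.  -68.7  17. ]
(362, 232) [430.   75.7  17. ]
(312, 287) [590.7 286.8  13. ]
(341, 299) [512.6 328.9  13. ]
(366, 264) [431.4 206.5  13. ]
```

Units first: shifts go in units of 20 mm and turns go in units of 0.2 rad. So -20 mm is -1, -0.117 rad is -0.585.

Request:
steer_hand(moves={"ticks": [[0,0,-0.585,0,0,-1,1],[0,0,-0.585,0,0,-1,1],[0,0,-0.585,0,0,-1,1],[0,0,-0.585,0,0,-1,1],[0,0,-0.585,0,0,-1,1]]})

```text
clock: 0.57
eef_pos: [244.3, -575.0, 353.9]
tcp_rot: [-3.141, -0.0, 0.993]
contact_force: [0.1, 0.1, -0.9]
opening: 1.001
grasp_force: 0.0
```

Request:
steer_hand(moves={"ticks": [[0,0,-0.585,0,0,0,1],[0,0,-0.585,0,0,0,1],[0,0,-0.585,0,0,0,1],[0,0,-0.585,0,0,0,1],[0,0,-0.585,0,0,0,1]]})

```text
clock: 0.98
eef_pos: [244.4, -575.0, 353.0]
tcp_rot: [-3.141, -0.0, 1.578]
contact_force: [0.4, 0.7, -0.4]
opening: 1.002
grasp_force: 0.0
```

Request:
steer_hand(moves={"ticks": [[0,0,0,1.9,0.5,0,1],[0,0,0,1.9,0.5,0,1],[0,0,0,1.9,0.5,0,1],[0,0,0,1.9,0.5,0,1],[0,0,0,1.9,0.5,0,1]]})

```text
clock: 1.4
eef_pos: [294.1, -383.3, 352.9]
tcp_rot: [-3.141, -0.0, 1.571]
contact_force: [0.5, 0.3, 0.5]
opening: 1.003
grasp_force: 0.0
```

Request:
steer_hand(moves={"ticks": [[0,0,0,1.9,0.5,0,1],[0,0,0,1.9,0.5,0,1],[0,0,0,1.9,0.5,0,1],[0,0,0,1.9,0.5,0,1],[0,0,0,1.9,0.5,0,1]]})

```text
clock: 1.82
eef_pos: [343.8, -193.3, 353.3]
tcp_rot: [3.141, 0.0, 1.571]
contact_force: [1.0, -0.4, -0.4]
opening: 1.001
grasp_force: 0.0
```

Request:
steer_hand(moves={"ticks": [[0,0,0,1.9,0.5,0,1],[0,0,0,1.9,0.5,0,1],[0,0,0,1.9,0.5,0,1],[0,0,0,1.9,0.5,0,1],[0,0,0,0,0,0,1]]})

```text
clock: 2.23
eef_pos: [384.8, -37.3, 353.4]
tcp_rot: [3.141, -0.003, 1.578]
contact_force: [0.3, -0.3, 0.0]
opening: 0.997
grasp_force: 0.0
```

```bash
python3 - <<'E'
from rig import r
import cv2
s=r.sense();print(s["clock"],s["eef_pos"],s["tcp_rot"],s["qpos"])
p=r.camera_params("wrist");cv2.imwrite("pics/w1.png",r.grab_frame("wrist")[:,:,::-1])
import pickle;pickle.dump(p,open("w1.pkl","wb"))
E
```

```text
2.2333 [384.82496934 -37.26922977 353.37415151] [ 3.14063476e+00 -2.67354904e-03  1.57773590e+00] [-0.10271719 -0.13514486  1.9642955   0.00285764  1.31178348 -0.11038649]
```

View pics/w1.png

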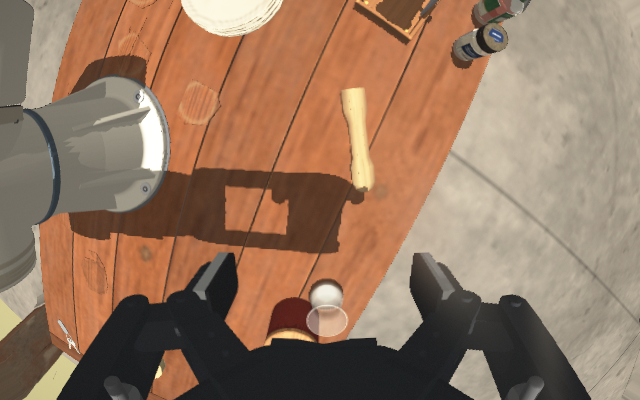

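The muddler lies at (354,88) to (364,190), with its domed head at the bottom (-y). The tea glass is at (327,310), and the dispenser is at the top edge near (400,10). I'll move further +y.

Request:
steer_hand(moves={"ticks": [[0,0,0,1.8,0.9,0,1],[0,0,0,1.8,0.9,0,1],[0,0,0,1.8,0.9,0,1],[0,0,0,1.8,0.9,0,1],[0,0,0,0,0,0,1]]})

```text
clock: 2.7
eef_pos: [458.3, 104.8, 353.1]
tcp_rot: [3.14, -0.002, 1.574]
contact_force: [-0.4, -1.6, -0.2]
opening: 1.001
grasp_force: 0.0
```

```bash
python3 - <<'E'
from rig import r
import cv2
s=r.sense();print(s["clock"],s["eef_pos"],s["tcp_rot"],s["qpos"])
p=r.camera_params("wrist");cv2.imwrite("pics/w2.png",r.grab_frame("wrist")[:,:,::-1])
import pickle;pickle.dump(p,open("w2.pkl","wb"))
E
```

```text
2.7 [458.3461199  104.76908089 353.09483295] [ 3.14039833e+00 -2.01876645e-03  1.57362246e+00] [2.20360902e-01 1.56068152e-02 1.82521320e+00 1.77863691e-03
 1.29917117e+00 2.17060141e-01]
```

View pics/w2.png

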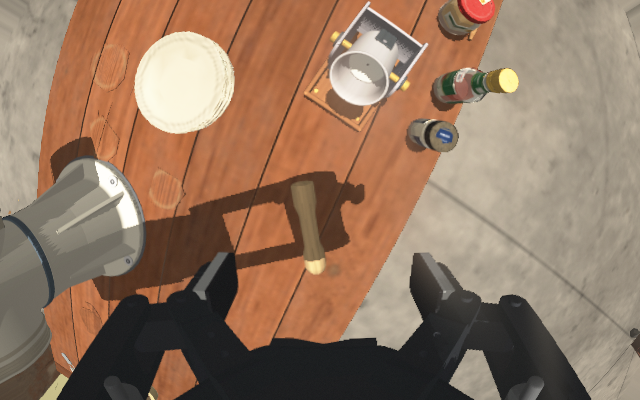

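The mouth rim is an ellipse centred near (361,75). The tray's -x rim corners are at (305,92) and (360,129), and the cheek tops end at (370,3) and (427,45). The foot is at (303,184) and the dome at (316,272). Next I compute positions.

```bash
python3 - <<'E'
from rig import r
from h import *
import pickle
np.set_printoptions(precision=1,suppress=True)
w1=pickle.load(open("w1.pkl","rb"));w2=pickle.load(open("w2.pkl","rb"))
s=r.camera_params("scene");d=r.camera_params("side")
P=lambda uv,z:plane(w2,uv,z,True)
A=P((305,92),26);B=P((360,129),26);C=P((370,3),127);D=P((427,45),127)
for n,v in [("tray-",A),("tray-",B),("ch",C),("ch",D)]:print(n,v)
print("edge len",np.linalg.norm(A-B),"cheek",np.linalg.norm(C-D))
ex=(C+D-A-B)[:2]/2;print("ex",ex,np.linalg.norm(ex),np.degrees(np.arctan2(ex[1],ex[0])))
e=(A-B)[:2];print("from edge yaw",np.degrees(np.arctan2(-e[0],e[1])));e=(C-D)[:2];print("cheek yaw",np.degrees(np.arctan2(-e[0],e[1])))
print("mouth at z 159:",P((361,75),159-0))
# muddler contours by colour in w1
for f,p,roi in [("w1",w1,(310,80,400,200))]:
    im=cv2.imread(f"pics/{f}.png");hsv=cv2.cvtColor(im,cv2.COLOR_BGR2HSV)
    m=cv2.inRange(hsv,(15,60,110),(32,190,255));mm=np.zeros_like(m);x0,y0,x1,y1=roi;mm[y0:y1,x0:x1]=m[y0:y1,x0:x1]
    c=max(cv2.findContours(mm,0,2)[0],key=cv2.contourArea);pts=c[:,0,:]
    rc=cv2.minAreaRect(c);print(f,rc);
    X=np.array([plane(p,q,17,True) for q in pts]);rc=cv2.minAreaRect(X[:,:2].astype(np.float32));print(rc)
    vx,vy,cx,cy=cv2.fitLine(X[:,:2].astype(np.float32),2,0,.01,.01).ravel();print(vx,vy)
# height checks: foot/dome ends tri
for n,a,b in [("foot",(354,89),(303,182)),("dome",(364,191),(316,274))]:print(n,*tri(ray(w1,a,True),ray(w2,b,True)))
print("spice",*tri(ray(w1,(489,38),True),ray(w2,(440,135),True)))
print("cap",*tri(ray(w2,(509,80),True),ray(s,(234,196)),ray(d,(289,227))))
print("honey",*tri(ray(w2,(477,8),True),ray(s,(195,243)),ray(d,(283,286))))
im=cv2.imread("pics/w2.png")[0:150,290:490];cv2.imwrite("pics/c.png",cv2.resize(im,None,fx=4,fy=4,interpolation=3))
E
```

```text
tray- [432.9 205.9  26. ]
tray- [512.  152.8  26. ]
ch [511.2 306.2 127. ]
ch [577.2 260.2 127. ]
edge len 95.2498933339994 cheek 80.4476203587252
ex [ 71.7 103.8] 126.18599701056104 55.366256097935654
from edge yaw 56.08057594405892
cheek yaw 55.12118710926739
mouth at z 159: [496.7 215.4 159. ]
w1 ((358.3004150390625, 139.3433380126953), (103.93511199951172, 23.121944427490234), 83.1300048828125)
((437.90673828125, -6.056236267089844), (34.780067443847656, 156.90211486816406), 8.15551471710205)
0.14682 -0.9891632
foot [429.   70.5  13.8] [0.9, 0.9]
dome [447.2 -81.6  26. ] [0.2, 0.2]
spice [610.7 152.7  86.1] [0.8, 0.8]
cap [650.3 222.9 180.9] [3.2, 2.8, 2.0]
honey [667.6 339.5  83.3] [3.0, 4.8, 3.8]
```

View pics/c.png

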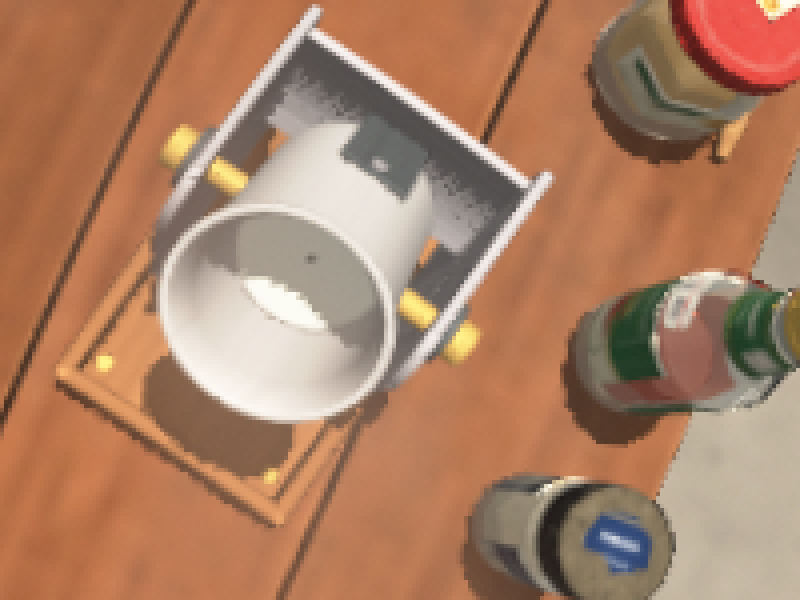

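```bash
python3 - <<'E'
from rig import r
from h import *
import pickle
np.set_printoptions(precision=1,suppress=True)
w2=pickle.load(open("w2.pkl","rb"));s=r.camera_params("scene");d=r.camera_params("side")
P=lambda c,z:plane(w2,(c[0]/4+290-.4,c[1]/4-.4),z,True)
K,L=P((178,145),115),P((463,340),115);print("knobs",K,L,(K+L)/2, np.degrees(np.arctan2(-(K-L)[0],(K-L)[1])))
ex=np.array([np.cos(.97),np.sin(.97),0])
m=P((278,313),158.8);print("mouth",m,"pivot",m+33.3*ex)
A,B=P((60,372),26),P((280,524),26);print("tray",(A+B)/2+75*ex,np.linalg.norm(A-B))
C,D=P((317,12),127),P((548,178),127);print("cheek",(C+D)/2-57*ex,np.linalg.norm(C-D))
print("bottle base",proj(w2,[648,222,0],True),"spice",P((610,548),105))
for p,n in ((s,"scene"),(d,"side")): print(n,proj(p,m),proj(p,[514,239,115]))
E
```

```text
knobs [471.1 267.1 115. ] [554.3 212.1 115. ] [512.7 239.6 115. ] 56.533195976370585
mouth [494.8 212.4 158.8] pivot [513.6 239.9 158.8]
tray [514.3 239.6  26. ] 96.10763283027813
cheek [511.  236.9 127. ] 80.77606574240629
bottle base [443.2  88.6] spice [607.1 151.7 105. ]
scene [279.2 219.8] [266.6 236.8]
side [346.8 229.9] [339.7 248.5]
```

```bash
python3 - <<'E'
import cv2,numpy as np
a=cv2.imread("pics/scene0.png")[195:295,225:325];b=cv2.imread("pics/side0.png")[215:315,295:395]
cv2.imwrite("pics/d.png",cv2.resize(np.hstack([a,b]),None,fx=4,fy=4,interpolation=3))
E
```

```text
(no output)
```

View pics/d.png

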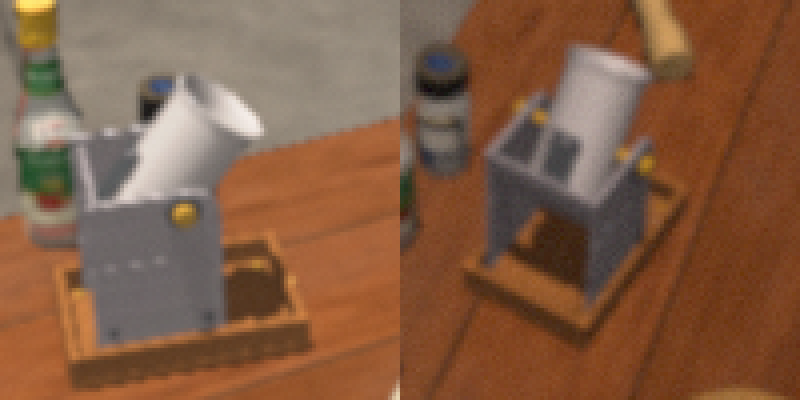

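The crop checks out: the mouth lies at scene (280.5,221) and side (348.7,230.5), within 2 px of what I predicted from the wrist view. So the pivot is at about (513,239) with yaw 0.97, and the mouth at (494.5,212,159). I'll go over the mouth with shut fingers and tool x along the dispenser's x.

Request:
steer_hand(moves={"ticks": [[0,0,0.6,0,0,0,0],[0,0,0.6,0,0,0,0],[0,0,0.6,0,0,0,0],[0,0,0.6,0,0,0,0],[0,0,0.6,0,0,0,0]]}, squeeze=40, lines="1,3")

```text
clock: 3.17
eef_pos: [455.3, 98.9, 353.1]
tcp_rot: [-3.142, 0.001, 0.964]
```

Request:
steer_hand(moves={"ticks": [[0,0,0,1.35,-0.375,0,0],[0,0,0,1.35,-0.375,0,0],[0,0,0,1.35,-0.375,0,0],[0,0,0,1.4,-0.375,0,0],[0,0,0,0,0,2,0]]})

```text
clock: 3.58
eef_pos: [497.7, 210.9, 319.4]
tcp_rot: [3.135, -0.011, 0.972]
contact_force: [1.6, 1.1, 0.5]
opening: 0.002
grasp_force: 0.0
```

Request:
steer_hand(moves={"ticks": [[0,0,0,0,0,2,0],[0,0,0,0,0,2,0],[0,0,0,0,0,1,0],[0,0,0,0,0,0,0],[0,0,0,0,0,0,0]]})

```text
clock: 4.0
eef_pos: [492.2, 206.1, 212.9]
tcp_rot: [-3.141, 0.002, 0.97]
contact_force: [0.3, -1.2, 0.5]
opening: 0.001
grasp_force: 0.0
```

```bash
python3 - <<'E'
from rig import r
import cv2
s=r.sense();print(s["clock"],s["eef_pos"],s["tcp_rot"])
im=r.grab_frame("scene")[170:290,210:330,::-1];j=r.grab_frame("side")[190:310,280:400,::-1]
cv2.imwrite("pics/e.png",cv2.resize(cv2.hconcat([im.copy(),j.copy()]),None,fx=3.3,fy=3.3,interpolation=3))
E
```

```text
4.0 [492.18595533 206.11349455 212.93029567] [-3.14055097e+00  2.27115780e-03  9.70255199e-01]
```

View pics/e.png

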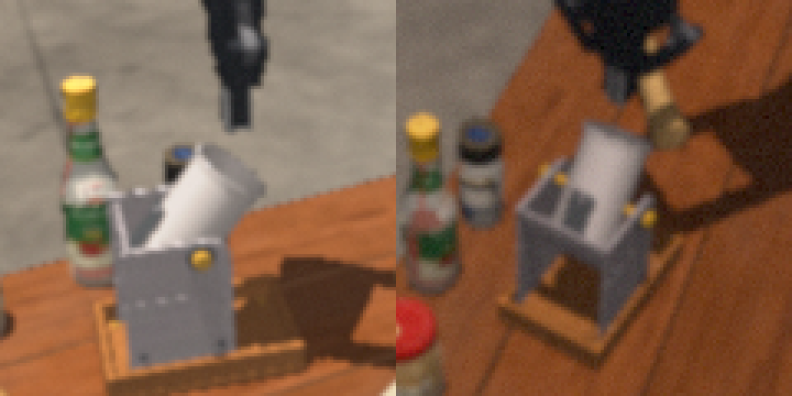

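The shut fingers are above the mouth in both views. I'll lower them in.

Request:
steer_hand(moves={"ticks": [[0,0,0,0.2,-0.05,0.5,0],[0,0,0,0,0,0.75,0],[0,0,0,0,0,0.75,0],[0,0,0,0,0,0,0],[0,0,0,0.2,0,0,0]]})

```text
clock: 4.52
eef_pos: [495.9, 214.9, 173.6]
tcp_rot: [-3.141, 0.001, 0.972]
contact_force: [0.2, 0.3, -0.1]
opening: 0.003
grasp_force: 0.0
```

Request:
steer_hand(moves={"ticks": [[0,0,0,0.3,0,0,0],[0,0,0,0.3,0,0,0],[0,0,0,0.25,0,0,0],[0,0,0,0.25,0,0,0],[0,0,0,0,0,0,0]]})

```text
clock: 4.93
eef_pos: [509.5, 234.3, 173.8]
tcp_rot: [3.141, -0.001, 0.972]
contact_force: [-0.9, -0.1, -0.7]
opening: -0.0
grasp_force: 0.0
```

Request:
steer_hand(moves={"ticks": [[0,0,0,0.2,0,0,0],[0,0,0,0.2,0,0,0],[0,0,0,0.2,0,0,0],[0,0,0,0,0,0,0]]}, lines="1,4")

```text
clock: 5.27
eef_pos: [515.1, 243.5, 172.8]
tcp_rot: [-3.141, 0.001, 0.972]
contact_force: [-1.0, -0.9, -1.5]
```

Request:
steer_hand(moves={"ticks": [[0,0,0,0.15,0,0,0],[0,0,0,0.15,0,0,0],[0,0,0,0,0,0,0]]}, lines="1,4")

```text
clock: 5.52
eef_pos: [518.5, 248.3, 173.0]
tcp_rot: [-3.141, 0.001, 0.972]
contact_force: [-1.4, -2.1, -2.7]
```

Request:
steer_hand(moves={"ticks": [[0,0,0,0.1,0,0,0],[0,0,0,0.1,0,0,0],[0,0,0,0,0,0,0]]}, lines="1,4")

```text
clock: 5.77
eef_pos: [520.2, 250.6, 172.9]
tcp_rot: [-3.141, 0.003, 0.972]
contact_force: [-4.9, -6.9, -1.9]
```

```bash
python3 - <<'E'
from rig import r
import cv2
im=r.grab_frame("scene")[170:290,210:330,::-1];j=r.grab_frame("side")[190:310,280:400,::-1]
cv2.imwrite("pics/f.png",cv2.resize(cv2.hconcat([im.copy(),j.copy()]),None,fx=3.3,fy=3.3,interpolation=3))
E
```

```text
(no output)
```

View pics/f.png

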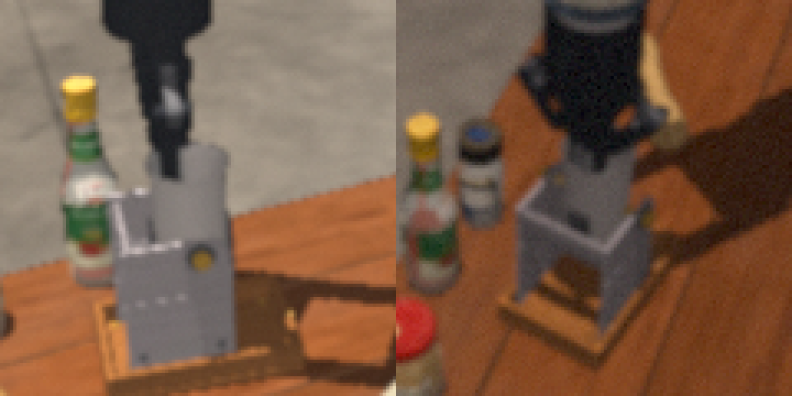

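The tube is nearly upright with the fingers inside its +x side. I'll push on to the stop until the force builds.

Request:
steer_hand(moves={"ticks": [[0,0,0,0.1,0,0,0],[0,0,0,0.1,0,0,0],[0,0,0,0,0,0,0]]}, lines="1,4")

```text
clock: 6.12
eef_pos: [520.3, 251.0, 172.7]
tcp_rot: [-3.14, 0.01, 0.973]
contact_force: [-12.1, -20.9, 8.7]
```

Request:
steer_hand(moves={"ticks": [[0,0,0,0.1,0,0,0],[0,0,0,0,0,0,0],[0,0,0,0,0,0,0]]}, lines="1,4")

```text
clock: 6.37
eef_pos: [520.4, 251.2, 172.7]
tcp_rot: [-3.14, 0.013, 0.973]
contact_force: [-14.5, -28.0, 15.0]
```

Request:
steer_hand(moves={"ticks": [[0,0,0,-0.5,0,0,0],[0,0,0,-0.5,0,0,0],[0,0,0,0,0,-0.75,0],[0,0,0,0,0,-2,0],[0,0,0,0,0,-2,0]]}, lines="1,4")

```text
clock: 6.78
eef_pos: [512.7, 239.9, 268.8]
tcp_rot: [-3.141, 0.0, 0.972]
contact_force: [2.4, 1.2, -0.5]
```

Request:
steer_hand(moves={"ticks": [[0,0,0,-1,0,-1.75,1],[0,0,0,-1.75,0,-1,1],[0,0,0,-1.75,0,0,1],[0,0,0,0,0,0,1],[0,0,0,0,0,0,1]]}, lines="1,4")

```text
clock: 7.2
eef_pos: [462.4, 165.1, 324.7]
tcp_rot: [3.14, -0.004, 0.97]
contact_force: [-0.8, -0.0, 0.0]
```

```bash
python3 - <<'E'
from rig import r
from h import *
import pickle
np.set_printoptions(precision=1,suppress=True)
p=r.camera_params("wrist");im=r.grab_frame("wrist")[:,:,::-1].copy();pickle.dump(p,open("w3.pkl","wb"));cv2.imwrite("pics/w3.png",im)
c=proj(p,[513,239.3,170],True);print(c,[proj(p,[513+31*np.cos(a),239.3+31*np.sin(a),170],True) for a in (0,1.57,3.14,4.71)])
x,y=(c-75).astype(int);x=max(x,0);y=max(y,0)
cv2.imwrite("pics/g.png",cv2.resize(im[y:y+150,x:x+150],None,fx=4,fy=4,interpolation=3));print(x,y)
E
```

```text
[321.7  93.2] [array([350.9,  74. ]), array([301.6,  65. ]), array([292.7, 113.1]), array([341.5, 122. ])]
246 18
```

View pics/g.png

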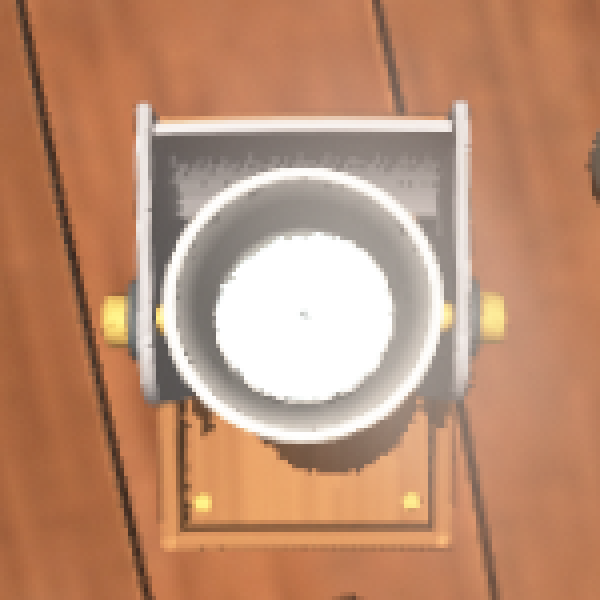

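The mouth appears centred at (322,94), against a predicted (321.7,93.2) for z 170. So the tube is upright, and the candle's bright top is concentric with it. That was the tenth picture, so from here I go by numbers. Next I fit the arm geometry to see how the muddler can be held vertically.

```bash
python3 - <<'E'
from rig import r
from h import *
import pickle
np.set_printoptions(precision=3,suppress=True)
w3=pickle.load(open("w3.pkl","rb"));print("mouth",plane(w3,(321.9,93.7),170,True),"candle top",plane(w3,(246+304/4-.4,18+316/4-.4),128,True))
w2=pickle.load(open("w2.pkl","rb"));print("knob mid check",plane(w3,(246+304/4,18+316/4),115,True))
# height of mouth rim: apparent diameter 62?
a,b=plane(w3,(246+164/4,93.7),170,True),plane(w3,(246+442/4,93.7),170,True);print("rim dia at z170",np.linalg.norm(a-b))
s=r.sense();q=s["qpos"];print(q,s["eef_pos"],s["tcp_rot"])
D=[([-1.17135,.353498,1.63394,0,1.15522],[244.31,-574.91,252.74]),([-.102717,-.135145,1.964296,0,1.311783],[384.82,-37.27,353.37]),([.22036,.0156068,1.825213,0,1.29917],[458.35,104.77,353.09]),(q,s["eef_pos"])]
A=[];B=[]
for q,p in D:
    rr=np.hypot(p[0],p[1]); t=q[1]+q[2]
    A+= [[1,np.sin(q[1]),np.sin(t),np.cos(t),0],[0,np.cos(q[1]),np.cos(t),-np.sin(t),1]];B+=[rr,p[2]]
x,res,rk,sv=np.linalg.lstsq(np.array(A),np.array(B),rcond=None);print(x,np.array(A)@x-B,sv)
E
```

```text
mouth [512.876 238.79  170.   ] candle top [512.246 238.663 128.   ]
knob mid check [512.676 238.648 115.   ]
rim dia at z170 61.02748878343759
[0.34  0.074 1.827 0.001 1.237 0.94 ] [462.918 165.771 324.296] [ 3.14  -0.003  0.971]
[ -0.16  566.491 494.746  57.702 -25.738] [ 0.352 -0.     0.478  0.028 -0.065  0.007 -0.766 -0.035] [3.455 2.827 0.254 0.089 0.027]
```

Request:
steer_hand(moves={"ticks": [[0,0.6,0,0,0,0,1],[0,0.6,0,0,0,0,1],[0.6,0,0,0,0,0,1],[0.6,0,0,0,0,0,1],[0,0,0,0,0,0,1]]}, lines="1,3")

```text
clock: 7.67
eef_pos: [464.4, 165.3, 322.7]
tcp_rot: [-2.896, -0.241, 0.97]
```

```bash
cat > k.py <<'E'
from h import *
from scipy.optimize import least_squares
def fk(q,P):
    a1,L1,L2,B,h,Lt=P
    Rz=lambda a:R.from_euler("z",a);Ry=lambda a:R.from_euler("y",a)
    u=Rz(q[0])*Ry(q[1]);v=u*Ry(q[2])
    w=Rz(q[0]).apply([a1,0,0])+[0,0,h]+u.apply([0,0,L1])+v.apply([B,0,L2])
    Rt=v*Rz(q[3])*Ry(q[4])*Rz(q[5])*Rz(P6)
    return w+Rt.apply([0,0,Lt]),Rt
P6=np.pi/2*1
E
python3 - <<'E'
from rig import r
import k
from k import *
np.set_printoptions(precision=3,suppress=True)
s=r.sense();q=s["qpos"];print(list(q),s["eef_pos"],s["tcp_rot"])
P0=[0,566.5,494.7,57.7,274.3,300]
for k.P6 in (np.pi/2,-np.pi/2,0,np.pi):
    print(k.P6,(k.fk(q,P0)[1].inv()*R.from_euler("xyz",s["tcp_rot"])).magnitude())
k.P6=np.pi/2
D=[([-1.17135,.353498,1.63394,0,1.15522,0],[244.31,-574.91,252.74]),([-.102717,-.135145,1.964296,0.00286,1.311783,-.11],[384.82,-37.27,353.37]),([.22036,.0156068,1.825213,0.00178,1.29917,.217],[458.35,104.77,353.09]),(q,s["eef_pos"])]
f=lambda P:np.concatenate([k.fk(q,P)[0]-p for q,p in D])
o=least_squares(f,P0);print(o.x,o.fun)
E
```

```text
[np.float64(0.11944738707331387), np.float64(0.09093396761399913), np.float64(1.853691649862232), np.float64(0.36023567940144074), np.float64(1.2492216586658076), np.float64(0.566539272858165)] [464.383 165.265 322.701] [-2.896 -0.241  0.97 ]
1.5707963267948966 3.8915071494165185e-16
-1.5707963267948966 3.141592653589793
0 1.5707963267948963
3.141592653589793 1.5707963267948968
[ -0.71  567.264 494.304  56.01  296.872 325.167] [-1.37  -0.585 -0.106 -0.102 -1.483 -0.014  0.277 -1.467 -0.028 -0.006
 -0.007  0.148]
```

```bash
cat >> k.py <<'E'
P=[-.7,567.3,494.3,56,296.9,325.2]
LO=np.array([-2.63,-.92,.06,-1.3,0,-3.02]);HI=np.array([2.63,2.1,2.66,4.44,2.69,3.02])
def ik(p,Rt,q0=None,n=12):
    best=None;rng=np.random.default_rng(0)
    for i in range(n):
        s=np.clip(q0,LO+.001,HI-.001) if (q0 is not None and i==0) else rng.uniform(LO,HI)
        def f(q):
            a,b=fk(q,P);return np.r_[(a-p)/100,(b.inv()*Rt).as_rotvec()]
        o=least_squares(f,s,bounds=(LO,HI))
        if o.cost<1e-6:
            m=np.min(np.minimum(o.x-LO,HI-o.x))
            if q0 is not None and i==0: return o.x,m
            if best is None or m>best[1]: best=(o.x,m)
    return best
def vert(psi,down):
    z=np.array([np.cos(psi),np.sin(psi),0]);x=np.array([0,0,-1. if down else 1.])
    return R.from_matrix(np.c_[x,np.cross(z,x),z])
E
python3 - <<'E'
import k
from k import *
np.set_printoptions(precision=2,suppress=True)
for deg in range(-180,180,20):
  for dn in (0,1):
    a=np.radians(deg);Rt=vert(a,dn);o=ik(np.array([513,239,191])-3*Rt.as_matrix()[:,2],Rt)
    if o and o[1]>.05: print(deg,dn,o[0],round(o[1],2))
Rg=R.from_euler("xyz",[np.pi,0,1.718]);print("pick",ik(np.array([446,-56,14]),Rg))
Rg=R.from_euler("xyz",[np.pi,0,1.718-np.pi]);print("pick2",ik(np.array([446,-56,14]),Rg))
E
```

```text
-180 0 [ 0.28  1.14  1.08  0.44  2.44 -1.22] 0.25
-180 1 [0.28 1.14 1.08 0.44 2.44 1.92] 0.25
-160 0 [ 0.4   1.17  1.02  0.1   2.53 -1.49] 0.16
-160 1 [0.4  1.17 1.02 0.1  2.53 1.65] 0.16
-140 0 [ 0.53  1.16  1.04 -0.28  2.5  -1.8 ] 0.19
-140 1 [ 0.53  1.16  1.04 -0.28  2.5   1.35] 0.19
-120 0 [ 0.66  1.11  1.14 -0.58  2.37 -2.01] 0.32
-120 1 [ 0.66  1.11  1.14 -0.58  2.37  1.14] 0.32
-100 0 [ 0.78  1.05  1.31 -0.79  2.18 -2.1 ] 0.51
-100 1 [ 0.78  1.05  1.31 -0.79  2.18  1.05] 0.51
-80 0 [ 0.89  0.97  1.52 -0.97  1.98 -2.1 ] 0.33
-80 1 [ 0.89  0.97  1.52 -0.97  1.98  1.05] 0.33
-60 0 [ 0.98  0.89  1.75 -1.16  1.78 -2.02] 0.14
-60 1 [ 0.98  0.89  1.75 -1.16  1.78  1.12] 0.14
0 0 [ 0.91  0.85  2.43  4.06  1.65 -1.46] 0.23
0 1 [0.91 0.85 2.43 4.06 1.65 1.68] 0.23
20 0 [ 0.55  0.92  2.55  3.36  1.88 -1.5 ] 0.11
20 1 [0.55 0.92 2.55 3.36 1.88 1.64] 0.11
40 0 [ 0.11  0.88  2.5   2.54  1.77 -1.71] 0.16
40 1 [0.11 0.88 2.5  2.54 1.77 1.43] 0.16
60 0 [-0.13  0.82  2.33  1.97  1.58 -1.58] 0.33
60 1 [-0.13  0.82  2.33  1.97  1.58  1.56] 0.33
80 0 [-0.18  0.82  2.11  1.56  1.57 -1.35] 0.55
80 1 [-0.18  0.82  2.11  1.56  1.57  1.79] 0.55
100 0 [-0.15  0.86  1.87  1.27  1.7  -1.18] 0.79
100 1 [-0.15  0.86  1.87  1.27  1.7   1.96] 0.79
120 0 [-0.07  0.93  1.63  1.06  1.88 -1.07] 0.81
120 1 [-0.07  0.93  1.63  1.06  1.88  2.07] 0.81
140 0 [ 0.04  1.01  1.41  0.88  2.08 -1.04] 0.61
140 1 [0.04 1.01 1.41 0.88 2.08 2.11] 0.61
160 0 [ 0.15  1.08  1.22  0.69  2.28 -1.08] 0.41
160 1 [0.15 1.08 1.22 0.69 2.28 2.06] 0.41
pick (array([-0.12,  0.48,  2.16,  0.  ,  0.5 , -0.27]), np.float64(0.4991915488266585))
pick2 (array([-0.12,  0.48,  2.16,  0.  ,  0.5 ,  2.87]), np.float64(0.15051790083088745))
```

Units first: shifts go in units of 20 mm and turns go in units of 0.2 rad. So -0.12 rad is -0.6.

Request:
steer_hand(moves={"ticks": [[-0.6,0,0,0,0,0,1],[-0.6,0,0,0,0,0,1],[0,-0.6,0,0,0,0,1],[0,-0.6,0,0,0,0,1],[0,0,-0.615,0,0,0,1]]}, lines="1,3")

```text
clock: 8.08
eef_pos: [464.1, 168.0, 323.8]
tcp_rot: [3.137, 0.004, 1.089]
```

Request:
steer_hand(moves={"ticks": [[0,0,-0.625,0,0,0,1],[0,0,-0.625,0,0,0,1],[0,0,-0.625,0,0,0,1],[0,0,-0.625,0,0,0,1],[0,0,-0.625,0,0,0,1]]}, lines="1,3")

```text
clock: 8.5
eef_pos: [463.2, 166.8, 323.1]
tcp_rot: [3.138, 0.001, 1.727]
```

Request:
steer_hand(moves={"ticks": [[0,0,0,-1.8,-0.4,0,1],[0,0,0,-1.8,-0.4,0,1],[0,0,0,-1.8,-0.4,0,1],[0,0,0,-1.8,-0.4,0,1],[0,0,0,-1.8,-0.4,0,1]]}, lines="1,3")

```text
clock: 8.92
eef_pos: [450.3, -19.3, 323.4]
tcp_rot: [3.139, 0.002, 1.721]
```

Request:
steer_hand(moves={"ticks": [[0,0,0,-1.8,-0.4,0,1],[0,0,0,0,0,2,1],[0,0,0,0,0,2,1],[0,0,0,0,0,2,1],[0,0,0,0,0,0,1]]}, lines="1,3")

```text
clock: 9.33
eef_pos: [443.7, -54.5, 197.4]
tcp_rot: [-3.134, -0.001, 1.72]
```

```bash
cat > pick.py <<'E'
from rig import r
from h import *
np.set_printoptions(precision=2,suppress=True)
p=r.camera_params("wrist");im=r.grab_frame("wrist")[:,:,::-1].copy();cv2.imwrite("pics/w4.png",im)
s=r.sense();Rt=R.from_euler("xyz",s["tcp_rot"]).as_matrix();print(s["eef_pos"],s["tcp_rot"])
hsv=cv2.cvtColor(im,cv2.COLOR_BGR2HSV);m=cv2.inRange(hsv,(15,60,90),(32,190,255));m=cv2.morphologyEx(m,cv2.MORPH_OPEN,np.ones((3,3)))
for c in sorted(cv2.findContours(m,0,2)[0],key=cv2.contourArea)[-3:]:
    X=np.array([plane(p,q,17,True)[:2] for q in c[:,0]]).astype(np.float32)
    print(cv2.contourArea(c),cv2.boundingRect(c),cv2.minAreaRect(X),cv2.fitLine(X,2,0,.01,.01).ravel())
print("expect",proj(p,[426.5,71,17],True),proj(p,[449.3,-83,17],True))
E
python3 pick.py
```

```text
[445.27 -54.53 200.67] [-3.14 -0.    1.72]
683.0 (47, 342, 32, 38) ((-49.10185241699219, -495.5583801269531), (153.802001953125, 75.91580200195312), 52.4580192565918) [   0.63    0.78  -44.3  -496.48]
1906.5 (0, 340, 60, 60) ((-500.9241638183594, -816.0042114257812), (787.408447265625, 210.92477416992188), 34.762367248535156) [   0.8     0.6  -223.13 -666.26]
4639.5 (308, 54, 37, 160) ((437.55499267578125, -5.405174255371094), (34.508060455322266, 159.175537109375), 8.126836776733398) [  0.13  -0.99 438.6   -7.63]
expect [325.86  56.27] [325.54 212.01]
```

Request:
steer_hand(moves={"ticks": [[0,0,0,-0.025,0,2,1],[0,0,0,0,0,2,1],[0,0,0,0,0,2,1],[0,0,0,0,0,1.5,1],[0,0,0,0,0,0.5,1]]}, lines="1,4")

```text
clock: 9.8
eef_pos: [447.6, -55.1, 41.9]
tcp_rot: [-3.141, 0.0, 1.721]
contact_force: [-1.3, -0.6, 0.7]
```

Request:
steer_hand(moves={"ticks": [[0,0,0,0,0,0.5,1],[0,0,0,0,0,0.3,1],[0,0,0,0,0,0,1],[0,0,0,0,0,0,1],[0,0,0,0,0,0,1]]}, lines="1,4")

```text
clock: 10.22
eef_pos: [448.1, -55.8, 28.6]
tcp_rot: [3.139, 0.001, 1.72]
contact_force: [0.1, 0.3, -0.3]
```

Request:
steer_hand(moves={"ticks": [[0,0,0,0,-0.15,0.2,1],[0,0,0,0,0,0,1],[0,0,0,0,0,0,0.3],[0,0,0,0,0,0,0.2],[0,0,0,0,0,0,0]]}, squeeze=100)

```text
clock: 10.63
eef_pos: [444.1, -56.2, 23.4]
tcp_rot: [3.141, 0.0, 1.72]
contact_force: [0.0, -0.3, 0.1]
opening: 0.607
grasp_force: 0.0
```

Request:
steer_hand(moves={"ticks": [[0,0,0,0,0,0,0],[0,0,0,0,0,0,0],[0,0,0,0,0,0,0],[0,0,0,0,0,0,0],[0,0,0,0,0,0,0]]})

```text
clock: 11.05
eef_pos: [444.1, -56.1, 23.7]
tcp_rot: [3.141, 0.0, 1.72]
contact_force: [-2.0, -0.1, 9.2]
opening: 0.374
grasp_force: 98.5
```

Request:
steer_hand(moves={"ticks": [[0,0,0,0,0,-1,0],[0,0,0,0,0,-2,0],[0,0,0,0,0,-2,0],[0,0,0,0,0,-2,0],[0,0,0,0,0,-2,0]]}, lines="1,4")

```text
clock: 11.47
eef_pos: [443.3, -56.1, 205.1]
tcp_rot: [-3.141, -0.0, 1.72]
contact_force: [0.8, -1.0, -1.6]
```

Request:
steer_hand(moves={"ticks": [[0,0,0,0,0,-2,0],[0,0,0,0,0,-2,0],[0,0,0,0,0,-2,0],[0,0,0,0,0,0,0],[0,0,0,0,0,0,0]]})

```text
clock: 11.88
eef_pos: [445.0, -56.3, 325.4]
tcp_rot: [3.137, 0.001, 1.72]
contact_force: [-0.1, -0.2, -1.1]
opening: 0.375
grasp_force: 99.9
```

```bash
python3 - <<'E'
from rig import r
import k
from k import *
np.set_printoptions(precision=2,suppress=True)
s=r.sense();q=s["qpos"];R0=R.from_euler("xyz",s["tcp_rot"]);p=s["eef_pos"];print(q,p)
def path(name,steps,Rc,q,p):
    Q=[q]
    for i,(ax,a,n) in enumerate(steps):
        for j in range(n):
            Rc=Rc*R.from_rotvec(np.array(ax)*a)
            o=ik(p,Rc,q,1)
            if o is None: print(name,"fail",i,j,q);return
            if np.abs(o[0]-q).max()>.6: print(name,"jump",i,j,q,o[0])
            q=o[0];Q.append(q)
        print(name,i,q,Rc.as_matrix()[:,2],Rc.as_matrix()[:,0],"minmargin",np.minimum(np.array(Q)-LO,HI-np.array(Q)).min().round(2))
for pp in (p,np.array([480,80,330])):
  for sg in (1,-1):
    path(f"y{pp[1]:.0f} pitchonly{sg}",[((0,1,0),.12*sg,13)],R0,q,pp)
  path(f"y{pp[1]:.0f} yaw+",[((0,0,1),.12,26),((0,1,0),-.12,13)],R0,q,pp)
E
```

```text
[-0.13 -0.    1.9  -0.    1.23 -0.28] [445.03 -56.27 325.39]
y-56 pitchonly1 0 [-0.65  0.66  1.78  0.89  2.04 -1.05] [-0.15  0.99 -0.01] [-0.01  0.01  1.  ] minmargin 0.65
y-56 pitchonly-1 0 [ 0.59  0.53  2.1  -1.18  1.77  1.11] [ 0.15 -0.99 -0.01] [ 0.    0.01 -1.  ] minmargin 0.12
y-56 yaw+ 0 [-0.13 -0.    1.9  -0.    1.23  2.85] [ 0. -0. -1.] [ 0.17 -0.99  0.  ] minmargin 0.17
y-56 yaw+ 1 [-0.65  0.67  1.77  0.88  2.05  2.09] [-0.17  0.99 -0.01] [ 0.01 -0.01 -1.  ] minmargin 0.17
y80 pitchonly1 0 [-0.43  0.61  1.88  1.09  1.9  -1.01] [-0.15  0.99 -0.01] [-0.01  0.01  1.  ] minmargin 0.76
y80 pitchonly-1 0 [ 0.75  0.62  1.86 -1.07  1.92  1.01] [ 0.15 -0.99 -0.01] [ 0.    0.01 -1.  ] minmargin 0.23
y80 yaw+ fail 0 25 [ 0.17  0.06  1.83 -0.    1.25  3.02]
```

Request:
steer_hand(moves={"ticks": [[0,0,0.6,0,0,0,0],[0,0,0.6,0,0,0,0],[0,0,0.6,0,0,0,0],[0,0,0.6,0,0,0,0],[0,0,0.6,0,0,0,0]]}, lines="3,3")

```text
tcp_rot: [-3.138, 0.001, 1.114]
```

Request:
steer_hand(moves={"ticks": [[0,0,0.6,0,0,0,0],[0,0,0.6,0,0,0,0],[0,0,0.6,0,0,0,0],[0,0,0.6,0,0,0,0],[0,0,0.6,0,0,0,0]]}, lines="3,3")

```text
tcp_rot: [-3.139, 0.003, 0.514]
```

Request:
steer_hand(moves={"ticks": [[0,0,0.6,0,0,0,0],[0,0,0.6,0,0,0,0],[0,0,0.6,0,0,0,0],[0,0,0.6,0,0,0,0],[0,0,0.6,0,0,0,0]]}, lines="3,3")

```text
tcp_rot: [-3.141, 0.004, -0.086]
```

Request:
steer_hand(moves={"ticks": [[0,0,0.6,0,0,0,0],[0,0,0.6,0,0,0,0],[0,0,0.6,0,0,0,0],[0,0,0.6,0,0,0,0],[0,0,0.6,0,0,0,0]]}, lines="3,3")

```text
tcp_rot: [3.14, 0.003, -0.686]
```

Request:
steer_hand(moves={"ticks": [[0,0,0.6,0,0,0,0],[0,0,0.6,0,0,0,0],[0,0,0.6,0,0,0,0],[0,0,0.6,0,0,0,0],[0,0,0.6,0,0,0,0]]}, lines="3,3")

```text
tcp_rot: [3.138, 0.002, -1.286]
```

Request:
steer_hand(moves={"ticks": [[0,0,0,0,0,0,0],[0,-0.6,0,0,0,0,0],[0,-0.6,0,0,0,0,0],[0,-0.6,0,0,0,0,0]]}, lines="3,3")

```text
tcp_rot: [-3.138, 0.366, -1.273]
```

Request:
steer_hand(moves={"ticks": [[0,-0.6,0,0,0,0,0],[0,-0.6,0,0,0,0,0],[0,-0.6,0,0,0,0,0],[0,-0.6,0,0,0,0,0],[0,-0.6,0,0,0,0,0]]}, lines="3,3")

```text
tcp_rot: [-3.135, 0.966, -1.274]
```

Request:
steer_hand(moves={"ticks": [[0,-0.6,0,0,0,0,0],[0,-0.6,0,0,0,0,0],[0,-0.6,0,0,0,0,0],[0,-0.6,0,0,0,0,0],[0,-0.65,0,0,0,0,0]]})

```text
clock: 15.13
eef_pos: [444.1, -56.6, 322.2]
tcp_rot: [-1.558, 1.567, 0.302]
contact_force: [-0.4, -0.0, -0.5]
opening: 0.37
grasp_force: 99.9
```

Request:
steer_hand(moves={"ticks": [[0,0,0,0,0,0,0],[0,0,0,0,0,0,0]]}, lines="1,4")

```text
clock: 15.3
eef_pos: [443.7, -55.9, 321.0]
tcp_rot: [2.872, 1.566, -1.55]
contact_force: [0.7, -0.0, -0.7]
```

```bash
cat > st.py <<'E'
from rig import r
from h import *
np.set_printoptions(precision=3,suppress=True)
s=r.sense();M=R.from_euler("xyz",s["tcp_rot"]).as_matrix();print(s["clock"],s["qpos"],s["eef_pos"],s["contact_force"],s["opening"],s["grasp_force"]);print(M)
foot=s["eef_pos"]+M@[128.2,0,6.7];print("foot",foot)
tgt=np.array([512.8,238.8,0]);dd=tgt-foot;dd[2]=0;print("to axis, world",dd,"tool",M.T@dd)
x=np.array([0,0,-1.]);print("rot fix",(R.from_matrix(M).inv()*R.from_rotvec(np.cross(M[:,0],x))*R.from_matrix(M)).as_rotvec())
E
python3 st.py
```

```text
15.3 [-0.598  0.693  1.723  0.824  2.108  2.081] [443.71  -55.937 321.049] [ 0.657 -0.044 -0.73 ] 0.37795224297860763 99.85529696568847
[[ 0.    -0.958 -0.286]
 [-0.005 -0.286  0.958]
 [-1.     0.001 -0.005]]
foot [441.806 -50.182 192.817]
to axis, world [ 70.994 288.982   0.   ] tool [  -1.491 -150.734  256.569]
rot fix [ 0.    -0.005 -0.001]
```

Request:
steer_hand(moves={"ticks": [[0,0,0,-0.25,-0.94,1.6,0],[0,0,0,-0.25,-0.94,1.6,0],[0,0,0,0,-0.94,1.6,0],[0,0,0,0,-0.94,1.6,0],[0,0,0,0,-0.94,1.6,0]]}, lines="2,4")

```text
eef_pos: [488.5, 126.0, 333.6]
tcp_rot: [-2.74, 1.558, -0.879]
contact_force: [0.2, 0.6, -1.1]
```

Request:
steer_hand(moves={"ticks": [[0,0,0,0,-0.94,1.6,0],[0,0,0,0,-0.94,1.6,0],[0,0,0,0,-0.94,1.6,0],[0,0,0,0,0,0,0],[0,0,0,0,0,0,0]]}, lines="2,4")

```text
eef_pos: [514.0, 234.2, 333.1]
tcp_rot: [-2.678, 1.559, -0.813]
contact_force: [-0.5, 0.3, -0.7]
```

```bash
python3 st.py
cat > see.py <<'E'
from rig import r
from h import *
np.set_printoptions(precision=1,suppress=True)
s=r.sense();M=R.from_euler("xyz",s["tcp_rot"]).as_matrix()
for n in ("scene","side"):
    p=r.camera_params(n);im=r.grab_frame(n)[:,:,::-1].copy();cv2.imwrite(f"pics/see_{n}.png",im)
    hsv=cv2.cvtColor(im,cv2.COLOR_BGR2HSV);m=cv2.inRange(hsv,(13,50,60),(34,200,255))
    f=proj(p,s["eef_pos"]+M@[128.2,0,6.7]);g=proj(p,s["eef_pos"]+M@[25,0,6.7])
    roi=np.zeros_like(m);cv2.line(roi,tuple(int(v) for v in f),tuple(int(v) for v in g),255,44);m&=roi
    print(n,"expected foot",f,"mid",g)
    for y in range(int(g[1]),int(f[1])+12,4):
        xs=np.where(m[y])[0]
        if len(xs): print(y,xs.min(),xs.max(),len(xs),"pred mid",(g+(f-g)*(y-g[1])/(f[1]-g[1]))[0].round(1))
E
python3 see.py
```

```text
16.1333 [-0.122  0.634  1.805  1.239  1.827  2.223] [513.958 234.244 333.106] [-0.468  0.337 -0.72 ] 0.3729947551293755 99.77484209463
[[ 0.008 -0.957 -0.29 ]
 [-0.008 -0.29   0.957]
 [-1.    -0.005 -0.01 ]]
foot [513.013 239.601 204.847]
to axis, world [-0.213 -0.801  0.   ] tool [ 0.005  0.437 -0.705]
rot fix [-0.    -0.01   0.005]
scene expected foot [264.8 204.7] mid [262.4 163.7]
163 256 270 15 pred mid 262.3
167 257 269 13 pred mid 262.6
171 256 269 14 pred mid 262.8
175 257 269 13 pred mid 263.0
179 258 269 12 pred mid 263.3
183 258 270 13 pred mid 263.5
187 245 270 14 pred mid 263.8
191 256 271 16 pred mid 264.0
195 257 272 16 pred mid 264.3
199 256 273 18 pred mid 264.5
203 257 273 17 pred mid 264.7
207 258 271 14 pred mid 265.0
side expected foot [341.2 224.4] mid [343.  193.2]
193 322 349 15 pred mid 343.0
197 321 347 14 pred mid 342.8
201 320 348 13 pred mid 342.6
205 337 347 11 pred mid 342.3
209 333 347 12 pred mid 342.1
213 334 352 14 pred mid 341.9
217 335 353 15 pred mid 341.6
221 334 348 15 pred mid 341.4
225 334 347 13 pred mid 341.2
229 339 341 2 pred mid 340.9
233 328 328 1 pred mid 340.7
```

The muddler's foot shows at the predicted pixels in both fixed views (scene 264.8, side 341), so it is vertical and over the mouth. I'll go in.

Request:
steer_hand(moves={"ticks": [[0,-0.05,0.025,0,0,-0.025,0],[0,0,0,1.25,0,0,0],[0,0,0,1,0,0,0],[0,0,0,0.6,0,0,0],[0,0,0,0,0,0,0]]}, squeeze=120, lines="2,4")

```text
eef_pos: [514.3, 231.0, 272.7]
tcp_rot: [1.058, 1.561, 2.917]
contact_force: [0.1, -0.4, -0.8]
```

```bash
python3 st.py
```

```text
16.65 [-0.128  0.739  1.809  1.221  1.803  2.132] [514.337 231.01  272.723] [ 0.093 -0.439 -0.849] 0.36929836401143346 122.4774412997067
[[-0.009 -0.958 -0.285]
 [ 0.002 -0.285  0.959]
 [-1.     0.008  0.005]]
foot [511.231 237.705 144.56 ]
to axis, world [1.569 1.095 0.   ] tool [-0.012 -1.816  0.602]
rot fix [ 0.     0.005 -0.008]
```

Request:
steer_hand(moves={"ticks": [[0,0,0,0.3,0,0,0],[0,0,0,0.3,0,0,0],[0,0,0,0.3,0,0,0],[0,0,0,0,0,0,0]]}, lines="2,4")

```text
eef_pos: [514.4, 231.9, 256.2]
tcp_rot: [0.933, 1.564, 2.794]
contact_force: [-0.8, -0.2, -1.5]
```

Request:
steer_hand(moves={"ticks": [[0,0,0,0.25,0,0,0],[0,0,0,0.25,0,0,0],[0,0,0,0,0,0,0]]}, lines="2,4")

```text
eef_pos: [514.3, 232.1, 246.2]
tcp_rot: [0.937, 1.564, 2.798]
contact_force: [0.2, -0.4, -1.8]
```

Request:
steer_hand(moves={"ticks": [[0,0,0,0.2,0,0,0],[0,0,0,0.2,0,0,0],[0,0,0,0,0,0,0]]}, lines="2,4")

```text
eef_pos: [514.2, 232.1, 238.0]
tcp_rot: [0.973, 1.564, 2.834]
contact_force: [-0.4, 1.1, -1.7]
```

Request:
steer_hand(moves={"ticks": [[0,0,0,0.2,0,0,0],[0,0,0,0.2,0,0,0],[0,0,0,0,0,0,0]]}, lines="2,4")

```text
eef_pos: [514.1, 232.1, 229.9]
tcp_rot: [0.998, 1.564, 2.859]
contact_force: [0.4, -1.0, -1.9]
```

```bash
python3 st.py
```

```text
17.7333 [-0.126  0.811  1.802  1.208  1.78   2.067] [514.08  232.077 229.897] [ 0.365 -1.011 -1.902] 0.37279228258093366 122.61233260855079
[[-0.007 -0.958 -0.287]
 [ 0.002 -0.287  0.958]
 [-1.     0.006  0.004]]
foot [511.293 238.747 101.726]
to axis, world [1.507 0.053 0.   ] tool [-0.01  -1.459 -0.381]
rot fix [ 0.     0.004 -0.006]
```

```bash
python3 - <<'E'
from rig import r
from h import *
np.set_printoptions(precision=1,suppress=True)
s=r.sense();M=R.from_euler("xyz",s["tcp_rot"]).as_matrix();e=s["eef_pos"]
for n in ("scene","side"):
    p=r.camera_params(n);im=r.grab_frame(n)[:,:,::-1].copy()
    hsv=cv2.cvtColor(im,cv2.COLOR_BGR2HSV)
    q=lambda a:proj(p,e+M@[a,0,6.7])
    print(n,"dome",q(-26.8),"tcp",q(0),"waist top",q(25.7+0),"foot",q(128.2),"mouth c",proj(p,[512.8,238.8,170]),"near rim",proj(p,[512.8-(31 if n=='x' else 0),238.8+31,170]))
    c=q(20).astype(int);t=int(q(-26.8)[1])-6
    sub=hsv[t:t+70,c[0]-16:c[0]+17]
    wood=(sub[...,0]>=13)&(sub[...,0]<=34)&(sub[...,1]>=50)&(sub[...,2]>60)
    grey=(sub[...,1]<40)&(sub[...,2]>70);dark=sub[...,2]<=60
    for i in range(0,70,2): print(t+i,"".join("W" if wood[i,j] else "g" if grey[i,j] else "#" if dark[i,j] else "." for j in range(33)))
E
```

```text
scene dome [264.2 184.5] tcp [264.9 195. ] waist top [265.5 204.9] foot [267.7 241.7] mouth c [265.9 217.5] near rim [256.2 222.4]
178 ........gggg..ggggggggg..#######.
180 .......gggg.##.ggggg..######.gggg
182 ......gg...###.....#########...gg
184 ........####WWWWWWWW###########..
186 .......##.WWWWWWWWWWWW#########.g
188 ......g.WWWWWWWWWWWWWWW####gg..#.
190 .....ggg.WWWWWWWWWWWWWWWgggggg###
192 W...ggggWWWWWWWWWWWWWWWggggggg.##
194 ....ggggWWWWWWWWWWWWWgggggg.#####
196 ....ggg.WWWWWWWWWWW.gggg.########
198 .....gg.WWWWWWWWWWWWgggg######...
200 .....gg.WWWWWWWWWWWWgggg###g.....
202 .........WWWWWWWWWWWggggg........
204 ..........WWWWWWWWWWWWWW.........
206 ...........WWWWWWWWWWWW..........
208 ...........WWWWWWWWWWWWW.........
210 ...........WWWWWWWWWWWWW.........
212 ............WWWWWWWWWWWW.........
214 ........ggg.WWWWWWWWWWWgggggg....
216 .....gggggggWWWWWWWWWWWWggggggg..
218 ....ggggggggWWWWWWWWWWWWggggggg..
220 ...gggggggggWWWWWWWWWWWWgggggg...
222 .....gggggggWWWWWWWWWWWWgggggg...
224 ......gggggggWWWWWWWW..ggggggg...
226 ..gg..gggggggggggggggggggggggg...
228 ggggggggggggggg
[... 1120 characters left out ...]
WWWWWggggg......
236 ###...gggg.WWWWWWWWWW.gggg.......
238 W.#..ggggg.WWWWWWWWWW..ggg.......
240 WW.ggggggg.WWWWWWWWWW.ggg........
242 W..WWW.gggg.WW..WW...gggg........
244 gg.WWWW.ggggggggggggggggg........
246 gg..W..gggggggggggggggggg........
248 .ggg..ggggggggggggggggggg........
250 gg..ggggggggggggggggggggg........
252 g.g..ggggggggggggggggggWWWW...g..
254 ggg..ggggggggggggggggggWWWW...WWW
256 ggggg.##..gggggggggggggggggg.WWWW
258 ggggggg..###.gggggggggggggg..WWWW
260 gggggggggggggggggggggggggg...#...
262 gg..gggggggggggggggggggggggg.....
264 g.......ggggggggggggggg...g......
266 .gg........ggggggggggggggggg.....
268 gg........gg...gggggg..g..gg.....
270 ...WWW.W.W.g.ggg.ggg.ggggg..g....
```

The class map shows the muddler inside the tube at the expected height, with no resistance yet. I'll go on slowly.

Request:
steer_hand(moves={"ticks": [[0,0,0,0,-0.05,0,0],[0,0,0,0.2,0,0,0],[0,0,0,0.2,0,0,0],[0,0,0,0,0,0,0]]}, lines="2,4")

```text
eef_pos: [515.0, 232.4, 222.0]
tcp_rot: [0.972, 1.564, 2.833]
contact_force: [-0.4, -0.6, -0.1]
```

Request:
steer_hand(moves={"ticks": [[0,0,0,0.2,0,0,0],[0,0,0,0.2,0,0,0],[0,0,0,0,0,0,0]]}, lines="2,4")

```text
eef_pos: [514.8, 232.4, 213.8]
tcp_rot: [1.002, 1.564, 2.864]
contact_force: [0.6, 0.6, -2.1]
```

Request:
steer_hand(moves={"ticks": [[0,0,0,0.2,0,0,0],[0,0,0,0.2,0,0,0],[0,0,0,0,0,0,0]]}, lines="2,4")

```text
eef_pos: [514.8, 232.5, 205.9]
tcp_rot: [0.995, 1.564, 2.857]
contact_force: [0.3, 1.0, -1.4]
```

Request:
steer_hand(moves={"ticks": [[0,0,0,0.2,0,0,0],[0,0,0,0.2,0,0,0],[0,0,0,0,0,0,0]]}, lines="2,4")

```text
eef_pos: [514.8, 232.5, 197.8]
tcp_rot: [1.015, 1.564, 2.876]
contact_force: [-0.2, 0.4, -1.4]
```

Request:
steer_hand(moves={"ticks": [[0,0,0,0.15,0,0,0],[0,0,0,0.125,0,0,0],[0,0,0,0,0,0,0],[0,0,0,0,0,0,0]]}, lines="2,4")

```text
eef_pos: [514.9, 232.5, 193.1]
tcp_rot: [0.898, 1.564, 2.759]
contact_force: [-0.5, -0.4, -1.7]
```

```bash
python3 st.py
python3 - <<'E'
from rig import r
from h import *
a={}
for n,b in (("scene","pics/e.png"),("side","")):
    p=r.camera_params(n);im=r.grab_frame(n)[:,:,::-1].copy();cv2.imwrite(f"pics/t_{n}.png",im)
    hsv=cv2.cvtColor(im,cv2.COLOR_BGR2HSV)
    ex=np.array([.565,.825,0]);ey=np.array([-.825,.565,0]);O=np.array([512.8,238.8,0])
    print(n,[proj(p,O+x*ex+y*ey+[0,0,z]).round().astype(int).tolist() for x,y,z in ((-75,-50,26),(-75,50,26),(75,50,26),(75,-50,26),(0,0,34),(0,0,60),(57,-43,127),(57,43,127),(-23,43,127))])
E
```

```text
19.25 [-0.125  0.876  1.789  1.199  1.761  2.018] [514.942 232.451 193.098] [-0.541 -0.406 -1.67 ] 0.3715540833516424 122.623061388731
[[-0.006 -0.958 -0.287]
 [ 0.003 -0.287  0.958]
 [-1.     0.005  0.004]]
foot [512.211 239.197  64.929]
to axis, world [ 0.589 -0.397  0.   ] tool [-0.005 -0.451 -0.549]
rot fix [ 0.     0.004 -0.005]
scene [[293, 251], [302, 273], [241, 283], [237, 260], [269, 264], [268, 255], [242, 227], [245, 246], [279, 241]]
side [[338, 247], [367, 261], [341, 296], [310, 280], [339, 268], [340, 262], [315, 252], [343, 266], [358, 246]]
```

```bash
python3 - <<'E'
import cv2
for n,(x0,x1,y0,y1) in (("side",(308,370,250,300)),("scene",(234,306,226,290))):
    A=cv2.imread(f"pics/{n}0.png");B=cv2.imread(f"pics/t_{n}.png")
    def row(im,y):
        h=cv2.cvtColor(im,cv2.COLOR_BGR2HSV)[y,x0:x1]
        return "".join("w" if a[2]>60 and a[1]>70 and 3<=a[0]<=28 else "#" if a[2]<55 else "W" if a[2]>190 else "g" for a in h)
    for y in range(y0,y1,2): print(y,row(A,y)," ",row(B,y))
E
```

```text
250 gggwwwwwwwwgggggggggggggggggggggggggggggggwwwwwggwwwwwwwwwwwww   gggwwwwwwwggggggggggggggggggggggggggggggggwwwwwggwwwwwwwwwwwww
252 ggggwwwwwggggggggggggggggggggggggggggggggwwwwwgggwwwwwwwwwwwww   ggggwwwwggggggggggggggggggggggggggggggggwwwwwwgggwwwwwwwwwwwww
254 gggwwwwwwgggggggggggggggggggggggggggggggwwwwwggwwwwwwwwwwwwwww   gggwwg#wggggggggggggggggggggggggggggggggwwwwwggwwwwwwwwwwwwwww
256 ggwwwwwwwgggggggggggggggggggggggggggggggggggggwwwwwwwwwwwwwwww   ggwwwg#gggggggggggggggggg#ggggggggggggggggggggwwwwwwwwwwwwwwww
258 wwwwwwwwwgggggggggggggggggggggggggggggggggggggwwwwwwwwwwwwwwww   wwwwwwwwgggggggggggggggggg####ggggggggggggggggwwwwwwwwwwwwwwww
260 wwwwwwwwwggggggggggggggggggggggggggggggggggggggggwwwwwwwwwwwww   wwwwwwwwwggggggggggggggggggggggggggggggggggggggggwwwwwwwwwwwww
262 wwwwwwwwwggggggggggggggggggggggggggggggggggggggggwwwwwwwwwwwww   wwwwwwwwwggggggggggggggggggggggggggggggggggggggggwwwwwwwwwwwww
264 wwwwwwwwwgggggggggggggggggggggggggggggggggggggggwwwwwwwwwwwwww   wwwwwwwwwgggggggggggggggggggggggggggggggggggggggwwwwwwwwwwwwww
266 wwwwwwwwwgggggggggggggwggggggggggggggggg
[... 6363 characters left out ...]
wwwwwwwwwwwwwwwww   wwwwwwwwwwwwwwwwggggggwwwwwwwwwwwwwwwwwwwwwwwwwwwwwwwwwwwwwwwwwwwwwwwwww
282 wwwwwwwwwwwwwwwwwwwwwwwwwwwwwwwwwwwwwwwwwwwwwwwwwwwwwwwwwwwwwwwwwwwwwwww   wwwwwwwwwwwwwwwwwwwwwwwwwwwwwwwwwwwwwwwwwwwwwwwwwwwwwwwwwwwwwwwwwwwwwwww
284 wwwwwwwwwwwwwwwwwwwwwwwwwwwwwwwwwwwwwwwwwwwwwwwwwwwwwwwwwwwwwwwwwwwwwwww   wwwwwwwwwwwwwwwwwwwwwwwwwwwwwwwwwwwwwwwwwwwwwwwwwwwwwwwwwwwwwwwwwwwwwwww
286 wwwwwwwwwwwwwwwwwwwwwwwwwwwwwwwwwwwwwwwwwwwwwwwwwwwwwwwwwwwwwwwwwwwwwwww   wwwwwwwwwwwwwwwwwwwwwwwwwwwwwwwwwwwwwwwwwwwwwwwwwwwwwwwwwwwwwwwwwwwwwwww
288 wwwwwwwwwwwwwwwwwwwwwwwwwwwwwwwwwwwwwwwwwwwwwwwwwwwwwwwwwwwwwwwwwwwwwwww   wwwwwwwwwwwwwwwwwwwwwwwwwwwwwwwwwwwwwwwwwwwwwwwwwwwwwwwwwwwwwwwwwwwwwwww
```

A grey object has appeared in the tray window (side rows 266 to 282), so the candles have moved down. I'll go a touch deeper, then withdraw and measure what's left.

Request:
steer_hand(moves={"ticks": [[0,0,0,0.075,0,0,0],[0,0,0,0.075,0,0,0],[0,0,0,0,0,0,0],[0,0,0,0,0,0,0]]}, lines="2,4")

```text
eef_pos: [514.9, 232.5, 190.2]
tcp_rot: [0.877, 1.564, 2.738]
contact_force: [0.6, 0.2, -0.1]
```

Request:
steer_hand(moves={"ticks": [[0,0,0,-0.5,0,0,0],[0,0,0,-1,0,0,0],[0,0,0,-1.25,0,0,0],[0,0,0,-1.5,0,0,0],[0,0,0,0,0,0,0]]}, lines="2,4")

```text
eef_pos: [516.3, 232.1, 280.7]
tcp_rot: [-0.253, 1.566, 1.609]
contact_force: [1.3, 0.0, -0.7]
```

Request:
steer_hand(moves={"ticks": [[0,0,0,-1.5,0,0,0],[0,0,0,-1.5,0,0,0],[0,0,0,-0.5,0,0,0],[0,0,0,0,0,0,0],[0,0,0,0,0,0,0]]}, lines="2,6")

```text
eef_pos: [515.6, 232.1, 345.1]
tcp_rot: [0.941, 1.566, 2.802]
contact_force: [-0.4, 0.9, -1.8]
opening: 0.377
grasp_force: 122.6
```

```bash
python3 - <<'E'
from rig import r
from h import *
import pickle
np.set_printoptions(precision=1,suppress=True)
p=r.camera_params("side");B=r.grab_frame("side")[:,:,::-1].copy();cv2.imwrite("pics/u_side.png",B)
x0,x1=308,370
for y in range(262,290,2):
    h=cv2.cvtColor(B,cv2.COLOR_BGR2HSV)[y,x0:x1]
    print(y,"".join("w" if a[2]>60 and a[1]>70 and 3<=a[0]<=28 else "#" if a[2]<55 else "W" if a[2]>190 else "g" for a in h), h[30].tolist())
ex=np.array([.565,.825,0]);O=np.array([512.8,238.8,0])
for x,z in ((23,8),(23,34),(23,60),(0,34),(0,60),(-23,60)): print(x,z,proj(p,O+x*ex+[0,0,z]))
E
```

```text
262 wwwwwwwwwggggggggggggggggggggggggggggggggggggggggwwwwwwwwwwwww [4, 31, 116]
264 wwwwwwwwwgggggggggggggggggggggggggggggggggggggggwwwwwwwwwwwwww [177, 26, 108]
266 wwwwwwwwwgggggggggggggwgggggggggggggggggggggggggwwwwwwwwwwwwww [175, 19, 81]
268 wwwwwwwwwgggggggggggwwwwggggggggggggggggggggggggwwwwwwwwwwwwww [15, 15, 70]
270 wwwwwwwwwgggggggggwwwwwwggggggggggggggggggggggggwwwwwwwwwwwwww [0, 20, 88]
272 wwwwwwwwwggggggggwwwwwwwgggggggggggggggggggggggwwwwwwwwwwwwwww [13, 23, 101]
274 wwwwwwwwwggggggwwwwwwwwwwggggggggggggggggggggggwwwwwwwwwwwwwww [3, 29, 107]
276 wwwwwwwwwgggggwwwwwwwwwwwggggggggggggggggggggwwwwwwwwwwwwwwwww [8, 29, 104]
278 wwwwwwwwwggwwwwwwwwwwwwwwggggggggggggggggggwwwwwwwwwwwwwwwwwww [7, 31, 106]
280 wwwwwwwwwgwwwwwwwwwwwwwwwwwgggggggggggggggwwwwwwwwwwwwwwwwwwww [7, 51, 110]
282 wwwwwwwwwwwwwwwwwwwwwwwwwwwwwwwwwwwggggggwwwwwwwwwwwwwwwwwwwww [14, 129, 91]
284 wwwwwwwwwwwwwwwwwwwwwwwwwwwwwwwwwwgggggwwwwwwwwwwwwwwwwwwwwwww [11, 147, 71]
286 wwwwwwwwwwwwwwwwwwwwwwwwwwwwwwwwwwgggwwwwwwwwwwwwwwwwwwwwwwwww [13, 185, 102]
288 wwwwwwwwwwwwwwwwwwwwwwwwwwwwwwwwwwggwwwwwwwwwwwwwwwwwwwwwwwwww [13, 175, 149]
23 8 [334.8 279.5]
23 34 [335.  273.5]
23 60 [335.2 267.3]
0 34 [339.2 268.2]
0 60 [339.5 262.1]
-23 60 [343.7 256.9]
```

Candle bottoms sit at row 281, where z 8 projects (row 279.5), and the stack reaches up to about row 267 (z 60), so both look to be in the tray. I'll retrace the way back, lay the muddler where it was, and then look down the bore.

Request:
steer_hand(moves={"ticks": [[0,0,0,0,0.94,-1.6,0],[0,0,0,0,0.94,-1.6,0],[0,0,0,0,0.94,-1.6,0],[0,0,0,0,0.94,-1.6,0],[0,0,0,0,0.94,-1.6,0]]}, lines="2,4")

```text
eef_pos: [470.8, 50.4, 343.6]
tcp_rot: [0.899, 1.561, 2.761]
contact_force: [0.7, -0.9, -1.6]
```

Request:
steer_hand(moves={"ticks": [[0,0,0,0,0.94,-1.6,0],[0,0,0,0,0.94,-1.6,0],[0,0,0,0,0.94,-1.6,0],[0,0,0,0,0,0,0],[0,0.6,0,0,0,0,0]]}, lines="2,4")

```text
eef_pos: [444.3, -57.7, 340.4]
tcp_rot: [3.026, 1.463, -1.398]
contact_force: [-0.7, 0.5, -2.1]
```

Request:
steer_hand(moves={"ticks": [[0,0.6,0,0,0,0,0],[0,0.6,0,0,0,0,0],[0,0.6,0,0,0,0,0],[0,0.6,0,0,0,0,0],[0,0.6,0,0,0,0,0]]}, lines="3,3")

```text
tcp_rot: [3.133, 0.851, -1.287]
```

Request:
steer_hand(moves={"ticks": [[0,0.6,0,0,0,0,0],[0,0.6,0,0,0,0,0],[0,0.6,0,0,0,0,0],[0,0.6,0,0,0,0,0],[0,0.6,0,0,0,0,0]]}, lines="3,3")

```text
tcp_rot: [3.136, 0.25, -1.281]
```

Request:
steer_hand(moves={"ticks": [[0,0.6,0,0,0,0,0],[0,0.6,0,0,0,0,0],[0,0,0,0,0,0,0],[0,0,0,0,0,0,0]]}, lines="2,6")

```text
eef_pos: [444.4, -54.6, 344.0]
tcp_rot: [3.135, 0.018, -1.276]
contact_force: [-0.1, 0.4, -1.0]
opening: 0.373
grasp_force: 122.5
```

```bash
python3 st.py
```

```text
22.5667 [-0.135 -0.008  1.869  0.014  1.295  2.708] [444.414 -54.602 344.004] [-0.149  0.372 -0.955] 0.37268032393168443 122.50777652487159
[[ 0.291 -0.957 -0.012]
 [-0.957 -0.291  0.015]
 [-0.018  0.007 -1.   ]]
foot [ 481.581 -177.149  335.009]
to axis, world [ 31.219 415.949   0.   ] tool [-388.868 -150.783    5.924]
rot fix [ 0.    -1.    -0.007]
```

Request:
steer_hand(moves={"ticks": [[-0.03,0.09,0,0,0,0,0],[0,0,-0.6,0,0,0,0],[0,0,-0.6,0,0,0,0],[0,0,-0.6,0,0,0,0],[0,0,-0.6,0,0,0,0]]}, lines="3,3")

```text
tcp_rot: [3.129, 0.006, -0.796]
```

Request:
steer_hand(moves={"ticks": [[0,0,-0.6,0,0,0,0],[0,0,-0.6,0,0,0,0],[0,0,-0.6,0,0,0,0],[0,0,-0.6,0,0,0,0],[0,0,-0.6,0,0,0,0]]}, lines="3,3")

```text
tcp_rot: [3.135, 0.012, -0.196]
```

Request:
steer_hand(moves={"ticks": [[0,0,-0.6,0,0,0,0],[0,0,-0.6,0,0,0,0],[0,0,-0.6,0,0,0,0],[0,0,-0.6,0,0,0,0],[0,0,-0.6,0,0,0,0]]}, lines="3,3")

```text
tcp_rot: [-3.141, 0.014, 0.404]
```

Request:
steer_hand(moves={"ticks": [[0,0,-0.6,0,0,0,0],[0,0,-0.6,0,0,0,0],[0,0,-0.6,0,0,0,0],[0,0,-0.6,0,0,0,0],[0,0,-0.6,0,0,0,0]]}, lines="3,3")

```text
tcp_rot: [-3.133, 0.011, 1.004]
```

Request:
steer_hand(moves={"ticks": [[0,0,-0.6,0,0,0,0],[0,0,-0.6,0,0,0,0],[0,0,-0.6,0,0,0,0],[0,0,-0.6,0,0,0,0],[0,0,-0.6,0,0,0,0]]}, lines="3,3")

```text
tcp_rot: [-3.128, 0.004, 1.604]
```

Request:
steer_hand(moves={"ticks": [[0,0,-0.6,0,0,0,0],[0,0,0,0,0,2,0],[0,0,0,0,0,2,0],[0,0,0,0,0,2,0],[0,0,0,0,0,2,0]]}, lines="3,3")

```text
tcp_rot: [-3.13, 0.003, 1.717]
```

Request:
steer_hand(moves={"ticks": [[0,0,0,0,0,2,0],[0,0,0,0,0,2,0],[0,0,0,0,0,2,0],[0,0,0,0,0,0,0],[0,0,0,0,0,0,0]]}, lines="2,6")

```text
eef_pos: [440.3, -58.6, 62.9]
tcp_rot: [-3.124, 0.002, 1.718]
contact_force: [0.6, -1.0, -0.4]
opening: 0.37
grasp_force: 122.4
```

Request:
steer_hand(moves={"ticks": [[-0.09,0,0,0,0,0.75,0],[0,0,0,0,0,0.6,0],[0,0,0,0,0,0.4,0],[0,0,0,0,0,0,0],[0,0,0,0,0,0,0]]}, lines="2,4")

```text
eef_pos: [443.6, -58.5, 31.5]
tcp_rot: [3.132, 0.005, 1.719]
contact_force: [0.2, -0.3, 0.2]
```

Request:
steer_hand(moves={"ticks": [[0,0,0,0,0,0.1,0],[0,0,0,0,0,0,0],[0,0,0,0,0,0,0]]}, squeeze=25, lines="2,4")

```text
eef_pos: [442.9, -58.2, 28.7]
tcp_rot: [3.133, 0.005, 1.72]
contact_force: [0.0, 0.4, -0.5]
```

Request:
steer_hand(moves={"ticks": [[0.04,0,0,0,0,0.1,0],[0,0,0,0,0,0.075,0],[0,0,0,0,0,0,0],[0,0,0,0,0,0,0]]}, lines="2,4")

```text
eef_pos: [442.6, -58.1, 24.4]
tcp_rot: [-3.141, 0.004, 1.72]
contact_force: [0.5, 0.5, -0.4]
```

Request:
steer_hand(moves={"ticks": [[0,0,0,0,0,0.05,0],[0,0,0,0,0,0.025,0],[0,0,0,0,0,0,0]]}, lines="2,4")

```text
eef_pos: [442.6, -58.2, 23.8]
tcp_rot: [-3.141, 0.005, 1.72]
contact_force: [-4.0, 1.2, 18.0]
```

Contact. I'll release and lift, then go look over the dispenser from the w3 viewpoint.

Request:
steer_hand(moves={"ticks": [[0,0,0,0,0,-0.025,0.5],[0,0,0,0,0,0,0.7],[0,0,0,0,0,0,1],[0,0,0,0,0,0,1],[0,0,0,0,0,0,1]]}, lines="2,6")

```text
eef_pos: [442.4, -58.2, 23.4]
tcp_rot: [-3.141, 0.004, 1.72]
contact_force: [-0.9, 0.2, 0.2]
opening: 0.998
grasp_force: 0.0
```

Request:
steer_hand(moves={"ticks": [[0,0,0,0,0,0,1],[0,0,0,0,0,0,1],[0,0,0,0,0,-0.5,1],[0,0,0,0,0,-2,1],[0,0,0,0,0,-2,1]]}, lines="2,6")

```text
eef_pos: [440.7, -57.5, 113.7]
tcp_rot: [-3.136, 0.003, 1.72]
contact_force: [1.9, -1.2, 1.2]
opening: 1.005
grasp_force: 0.0
```

Request:
steer_hand(moves={"ticks": [[0,0,0,0,0,-2,1],[0,0,0,0,0,-2,1],[0,0,0,0,0,-2,1],[0,0,0,0,0,-2,1],[0,0,0,0,0,-2,1]]}, lines="2,3")

```text
eef_pos: [441.5, -56.7, 316.5]
tcp_rot: [3.141, 0.005, 1.72]
```

Request:
steer_hand(moves={"ticks": [[0,0,0,1.8,0.4,0,1],[0,0,0,1.8,0.4,0,1],[0,0,0,1.8,0.4,0,1],[0,0,0,1.8,0.4,0,1],[0,0,0,0,0,0,1]]}, lines="2,4")

```text
eef_pos: [452.5, 95.2, 313.8]
tcp_rot: [3.141, 0.002, 1.723]
contact_force: [-0.4, -0.3, -0.5]
```

```bash
python3 pick.py
```

```text
[452.27  92.93 313.51] [3.14 0.   1.72]
789.0 (522, 89, 35, 28) ((774.4571533203125, 255.67018127441406), (76.43326568603516, 44.036415100097656), 15.5061674118042) [  0.92   0.4  775.62 251.99]
1990.5 (288, 178, 25, 102) ((435.0118103027344, -8.429939270019531), (34.115394592285156, 160.609619140625), 7.944392681121826) [  0.16  -0.99 435.13 -10.48]
2720.0 (0, 341, 68, 59) ((-723.3679809570312, -962.90576171875), (1206.4649658203125, 241.96670532226562), 39.23874282836914) [   0.82    0.58 -363.   -698.81]
expect [301.58 178.28] [303.58 276.69]
```

Request:
steer_hand(moves={"ticks": [[0,0,0,1.8,0.4,0,1],[0,0,0,1.8,0.4,0,1],[0,0,0,0,0.5,0,1],[0,0,0,0,0,0,1]]}, lines="2,4")

```text
eef_pos: [468.5, 166.1, 312.9]
tcp_rot: [3.141, 0.005, 1.722]
contact_force: [0.4, -0.7, 0.3]
```

```bash
python3 - <<'E'
from rig import r
from h import *
np.set_printoptions(precision=1,suppress=True)
p=r.camera_params("wrist");im=r.grab_frame("wrist")[:,:,::-1].copy();cv2.imwrite("pics/w5.png",im)
pr=lambda X:proj(p,X,True)
c=np.array([512.8,238.8,0]);print("cam",-R.from_rotvec(p["rvec"]).as_matrix().T@p["tvec"])
for z in (170,128,102,80,60): print(z,pr(c+[0,0,z]),"edges y+-23",pr(c+[-23,0,z]),pr(c+[23,0,z]),pr(c+[0,-23,z]),pr(c+[0,23,z]))
h=cv2.cvtColor(im,cv2.COLOR_BGR2HSV);u=pr(c+[0,0,170]).astype(int)
for y in range(u[1]-40,u[1]+44,2):
    if 0<=y: print(y,u[0]-42,"".join("w" if a[1]>70 and 3<=a[0]<=28 else "%d"%(min(9,a[2]//26)) for a in h[y,u[0]-42:u[0]+43]))
E
```

```text
cam [458.4 238.3 433.4]
170 [386.8 119.9] edges
[... 3639 characters left out ...]
66777777777777888999986wwwwwwwwwwwwwwwwwww
149 344 wwwwwwwwwwwwwwwwwwwwww8999999888888777777777777777788889999999767wwwwwwwwwwwwwwwwwwww
151 344 wwwwwwwwwwwwwwwwwwwwwwwwww9999999998888888888888899999999998666wwwwwwwwwwwwwwwwwwwwww
153 344 wwwwwwwwwwwwwwwwwwwwwwwwwwww57899999999999999999999999999865wwwwwwwwwwwwwwwwwwwwwwwww
155 344 wwwwwwwwwwwwwwwwwwwwwwwwwwwwwwwwwwwww77777787777677888876wwwwwwwwwwwwwwwwwwwwwwwwwwww
157 344 wwwwwwwwwwwwwwwwwwwwwwwwwwwwwwwwwwwwwwwww555556677888wwwwwwwwwwwwwwwwwwwwwwwwwwwwwwww
159 344 wwwwwwwwwwwwwwwwwwwwwwwwwwwwwwwwwwwwwwwwwww6566777wwwwwwwwwwwwwwwwwwwwwwwwwwwwwwwwwww
161 344 wwwwwwwwwwwwwwwwwwwwwwwwwwwwwwwwwwwwwwwwwwwwwwwwwwwwwwwwwwwwwwwwwwwwwwwwwwwwwwwwwwwww
```

The bright disk's right edge is at (385,121). A top at z 60 would put it at (387,120), and z 128 at (400,123). Wooden tray floor shows beside the disk, so both candles lie stacked in the tray. The rim is still centred on row 119.5 (predicted 119.9), so the tube is upright. The muddler lies at (435,-8), clear of the dispenser.

```bash
python3 -c "
from rig import r
s=r.sense();print(s['clock'],s['contact_force'])
print(r.sign_off())"
```

```text
28.8333 [ 1.03720138 -0.04686816 -0.34642956]
the job is handed in; nothing more can be done
None
```

The job is handed in at 28.8 s: by camera measurement the tube is upright, both candles are stacked in the tray and the muddler lies clear of the dispenser; I did not re-measure the bottle, jars and glass.

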